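Spot-check a cell in the contact fixture: load, unlock, pull and hold

TASK

Spot-check the purple cell in the contact fixture. With the safety catch still on, lay the purple cell from the blue tray in the fixture's black V cradle, positive end towards the copper contact under the red cap (the end farther from the lever), and let go of it; then flip the catch fully off by its yellow tab, pull the U-shaped lever all the way back to its stop so that the contacts close on the cell, and finish while still holding the lever there, because it springs open as soon as it is released. Do not disturb the two green cells in the tray or the things lying round about.

Things in the scene. Friction and masses are not known exactly. Their poses are not given: they have to be found in the camera images.
- fixture: contact fixture bolted to the table (fixed): aluminium base 250 x 110 x 12 mm, origin at the centre of its underside. Its x points from the lever end (near the robot) to the red-capped end, within 0.3 rad of the robot's x; z up. Grey plunger head with cheeks: x -80 to 6 mm, 56 mm wide, 104 mm high; end bracket with red cap: x 107 to 123 mm, 46 mm wide, 95 mm high
- cradle (a point): where the cell's centre belongs: on the contacts' axis, 55 mm over the table, at x = 54 mm of the fixture. The cradle is two black V blocks 8 mm thick, 39 mm wide, 29 mm before and behind this point, 50 mm open between them. The 90 degree grooves, open upward, centre a cell from up to 10 mm off; block tops are level with the cell's axis. The contacts leave 84 mm for the 70 mm cell
- plus_contact (a point): middle of the face of the fixed copper positive contact (16 mm disc) under the red cap, at the far end of the cradle; the cell is pressed against it
- minus_face (a point): middle of the face of the sprung brass negative contact (16 mm disc) on the plunger's nose. It advances 19 mm per rad of the lever (20 mm in all) and gives way by up to 8 mm under 3 to 8 N, pushing the cell against the copper contact
- catch (a joint): safety catch, a steel hook with a yellow tab on the left of the plunger head. 0 = on: its nose stands before a stud of the lever and blocks it (starts at 0 to 0.1). Grows as the tab is pushed away from the robot (fixture's +x) about catch_pivot; the lever is free from about 0.5; 1.2 = fully off, at its stop. Takes 1 to 2 N at the tab and stays where it is left
- catch_tab (a point): middle of the catch's yellow thumb tab, 124 mm over the table when on. The tab is 7 mm thick (fixture x), 30 mm wide (fixture y) and reaches 17 mm above this point; its hub begins 20 mm below. Push it from the side that faces the robot
- catch_pivot (a point): point on the catch's hinge line (along the fixture's y), straight below catch_tab by 30 mm when the catch is on; the tab swings round it, away from the robot and down
- lever (a joint): U-shaped spring-return lever: 0 = rest (leaning 0.17 rad away from the robot), 1.05 = pulled back towards the robot to its stop (leaning 0.88 rad towards the robot). Its spring pulls it back to 0: about 3 N at the grip at the start, about 9 N at the stop. While the catch is on it gives at most about 0.1 rad
- lever_grip (a point): middle of the lever's grip: black rubber-sleeved round bar, 16 mm thick, 70 mm of it free between the two lever arms, along the fixture's y. This point is 154 mm over the table at rest and 120 mm at the stop. It can be pinched or hooked from above between the arms; nothing lies within 40 mm below it at any time
- lever_pivot (a point): middle of the lever's hinge line (along the fixture's y), 60 mm over the table; the grip swings round it at 95 mm radius, towards the robot and down
- cell_tray: blue tray 92 x 176 mm, fixed, with three pairs of V blocks side by side 56 mm apart along its y; origin at the centre of its underside, x away from the robot within 0.35 rad. The cells lie along its x, axes 38 mm over the table, positive ends away from the robot at the tray's red edge strip; beside each cell 25 mm is free for a finger, and 51 mm lengthwise between its two V blocks
- purple_cell: the cell to be checked: purple cylinder 21 mm thick, 70 mm long, 48 to 95 g, lying in one of the three places of the tray. Origin at the centre of its negative end, z along the cell to its positive end
- purple_mid (a point): centre of the purple cell (35 mm from either end)
- purple_plus_end (a point): centre of the purple cell's positive end
- green_cell_1: green cell of the same size in the tray, not to be disturbed; same frame as the purple one
- green_cell_2: another green cell in the tray, not to be disturbed
- meter: orange hand multimeter 150 x 69 x 44 mm lying to the right of the fixture, not to be disturbed; origin under its centre
- fuse_box: small white carton 40 x 62 x 30 mm on the right, not to be disturbed; origin under its centre
Things that resemble listed ones, but are neither listed nor needed, are in the scene too. What is meant by the purple_cell is not white, and is the smaller of those in its own colour.

How it is judged:
On the way, in this order (a step that is already met when the one before it is completed fails the run):
1. the purple cell lies in the V cradle, positive end to the copper contact, let go, with the catch still on and the lever at rest (distance between purple_mid and cradle below 0.0115 m and y of purple_mid in the frame of fixture between -0.004 and 0.004 m and z of purple_mid in the frame of fixture between 0.051 and 0.059 m and angle between the z axis of purple_cell and the x axis of fixture, either way round below 0.08 rad and x of purple_plus_end in the frame of fixture above 0.07 m and contact force between the fingers and purple_cell below 0.1 N and linear speed of purple_cell below 0.05 m/s and value of joint catch below 0.3 rad and value of joint lever below 0.15 rad), for 0.2 s.
2. the catch is flipped off (0.7 rad or more) while the lever is still at rest (value of joint catch above 0.7 rad and value of joint lever below 0.2 rad), for 0.1 s.
At the end, for the whole second after the job is handed in: fingers hold the lever (over 2 N), lever within 0.13 rad of its stop, catch off (over 0.7 rad); purple cell straight in the V cradle (4 mm, 0.08 rad), positive end to the copper contact, pressed between both contacts (brass over 2.5 N, copper over 1.5 N), not touched by fingers (y of purple_mid in the frame of fixture between -0.004 and 0.004 m and z of purple_mid in the frame of fixture between 0.051 and 0.059 m and angle between the z axis of purple_cell and the x axis of fixture, either way round below 0.08 rad and x of purple_plus_end in the frame of fixture above 0.07 m and value of joint catch above 0.7 rad and value of joint lever above 0.92 rad and contact force between the fingers and lever above 2 N and contact force between minus_contact_c0 and purple_cell above 2.5 N and contact force between fixture_c0 and purple_cell above 1.5 N and contact force between the fingers and purple_cell below 0.1 N); the arm keeps its last pose, push and grip.
It fails at once if a green cell is disturbed (moved over 10 mm) (distance of any of green_cell_1, green_cell_2 from where it was at the start of the episode above 0.01 m).
It fails at once if the meter or the carton is disturbed (moved over 20 mm) (distance of any of meter, fuse_box from where it was at the start of the episode above 0.02 m).
It also fails if it takes over 61 s, if anything falls off the work surface, if the arm or the gripper's body presses on something with over 40 N, if the wrist force passes 120 N, or if a joint passes its speed limit or range.

ROBOT

A 6-joint arm with a two-finger parallel gripper is mounted at the origin on a cart in front of the work surface, level with it; the furniture and walls round the work are solid. World frame = base frame: x ahead of the robot, y to its left, z up, the work surface at z = 0. Lengths are in m, angles in rad, forces in N, time in s.
With the tool pointing down it reaches from about 0.2 to 0.875 m from the base axis. Payload 3.4 kg.
Tool frame: the origin (TCP) lies midway between the tips of the shut fingers; the grasp point (between the pads) lies 19 mm behind it; z points along the fingers, y is the line along which they close (so a half turn about z gives the same grasp; the last joint's range is limited). The gripper opens to 94 mm and grips with 3 to 60 N. Pads are 16 mm wide; open, the fingers measure 119 mm over their backs; the gripper's body (75 mm by 177 mm) begins 78 mm behind the grasp point.
Start: joints at [-1.386, 0.276, 1.505, -0, 1.361, -0.121], TCP at [0.173, -0.548, 0.205] pointing down, gripper open.
Joint ranges: [-2.89, 2.89], [-0.75, 2.08], [0.22, 2.7], [-1.18, 4.32], [0.11, 2.71], [-2.7, 2.7]. Speed limits (rad/s): [2.57, 2.57, 3.14, 3.14, 3.14, 3.14].

INTERFACE

Orientations are given as a unit quaternion [x, y, z, w].
In Python, from plant import robot, viewer gives the robot as it stands. The module is installed in compiled form; this text tells all that it offers.
- The arm moves only by the tool servo_tool, never from a script. Its argument "targets" is a list of rows, each an object of numbers: "ax", "ay", "az": the turn, a rotation vector about the world's x, y, z in rad; "dx", "dy", "dz": the shift along the world's x, y, z in mm; "hand": the opening, from 0 (shut) to 1 (fully open). In form: [{"ax": .., "ay": .., "az": .., "dx": .., "dy": .., "dz": .., "hand": ..}, ...]. A call has exactly 10 rows; each row shifts and turns the commanded pose from where the row before left it; what a row does not reach is not made up. A row lasts 1/12 s, in which the tool goes at most 41.7 mm and 7.16 degrees, less where a joint would pass 70% of its speed; a pose out of reach is approached as far as the arm can. A call with a gripper value outside its range is refused whole. The fingers move at their own pace and stop on an object; the grip force is fixed at half the most. Time passes only in rows, so rows that do not move let the fingers close, or fill a call up. It gives the time, the measured TCP pose, the force, the opening and the grip force at its end, in the units of the state.
- robot.get_obs(): the state, without advancing time (a new reading comes with each control period).
- viewer.grab_frame(name): name is "side" or "top"; returns a dict with "pixels" (420x560x3 uint8, blue, green, red), "z_map" (420x560 float32, m along the optical axis (not along the pixel's ray), 0 where there is no reading), "K" (3x3 intrinsics, pixels), "R" (3x3) and "t" (3): a world point X has camera coordinates R X + t. Camera axes: x right, y down, z forward; pixel columns grow to the right and rows downward; lengths in m; the calibration is good to about 2 mm. A picture is of the moment at which its call begins.
- robot.close_job(): hands the job in; it is judged then, once.
The state is a dict: "time": time; "joint_positions": joint angles; "qd": joint speeds; "tau": joint torques, N m; "position": TCP position; "orientation": TCP orientation; "ft_force": force on the tool from outside, world axes, zero at the start; "wrist_torque": the same for the moment, N m; "grip_width": opening from 0.0 (shut) to 1.0 (fully open); "grasp_force": force on a finger pad.
Only numpy, scipy, OpenCV 4.12 (cv2) and the standard library are available. Lean on these libraries where they do the work, as an engineer would, in place of code of your own. Each camera call takes 0.05 s, during which the arm holds its last target. There are 200 camera calls.

## Working session

There is one attempt and no reset: what is moved stays moved. The work goes in short steps, Python scripts to look and compute and a tool call to move; the robot and the scene stay as the last step left them, time stands still between calls to the robot, and variables do not carry over. Pictures are saved under pics/ and viewed, at most 10 in all, crops included, and the job is handed in when it is done.

Besides the shell and the picture viewer there is one more tool, called after ">>>" by a JSON object that holds its "fn" and its "kwargs". servo_tool: Moves the arm, as the interface text tells. Its arguments: {"type":"object","properties":{"targets":{"type":"array"}},"required":["targets"]}

```bash
mkdir -p pics; cat >h.py <<'E'
import numpy as np, cv2
from plant import robot, viewer
def grab(n,save=None):
    f=viewer.grab_frame(n)
    f={k:np.array(v) if not isinstance(v,str) else v for k,v in f.items()}
    if save: cv2.imwrite('pics/'+save,f['pixels'])
    return f
def cloud(f):
    z=f['z_map'];v,u=np.indices(z.shape)
    K=f['K'];c=np.stack([(u-K[0,2])/K[0,0]*z,(v-K[1,2])/K[1,1]*z,z],-1)
    p=(c-f['t'])@f['R']; p[z<=0]=np.nan; return p
def ray(f,u,v,h):
    d=f['R'].T@np.linalg.solve(f['K'],[u,v,1.]);o=-f['R'].T@f['t']
    return o+d*(h-o[2])/d[2]
E
python3 - <<'E'
from h import *
for n in('side','top'):
    f=grab(n,n+'1.png'); print(n,f['K'].round(1).tolist(),(-f['R'].T@f['t']).round(3),f['R'].round(3).tolist())
    np.savez(n+'1.npz',**f)
print(robot.get_obs())
E
```

```text
side [[471.3, 0.0, 285.2], [0.0, 471.3, 213.4], [0.0, 0.0, 1.0]] [-0.114  0.942  0.587] [[-0.841, -0.541, -0.006], [-0.198, 0.319, -0.927], [0.503, -0.779, -0.375]]
top [[426.7, 0.0, 279.2], [0.0, 426.7, 207.7], [0.0, 0.0, 1.0]] [ 0.432 -0.057  1.274] [[0.014, -1.0, 0.018], [-0.996, -0.016, -0.091], [0.091, -0.016, -0.996]]
{'time': 0.1, 'joint_positions': array([-1.38600228e+00,  2.76565165e-01,  1.50596172e+00,  9.13387780e-07,
        1.36067362e+00, -1.20952369e-01]), 'qd': array([-3.73418850e-05, -1.94804308e-03, -3.01242745e-03,  2.47212444e-03,
       -3.64828841e-03, -1.33098444e-03]), 'tau': array([ 1.41467917e-03, -4.05454552e+01, -2.37779081e+01,  7.04158796e-02,
        2.99303653e-02, -5.49220420e-05]), 'position': array([ 0.17301111, -0.54785489,  0.20469003]), 'orientation': array([ 9.88337326e-01,  1.52278311e-01, -2.52113697e-05, -8.03533268e-04]), 'ft_force': array([ 0.26711847, -0.39033462, -0.39252519]), 'wrist_torque': array([ 0.01766761,  0.06117315, -0.00214184]), 'grasp_force': 0.0, 'grip_width': 1.0028661808857664}
```

View pics/top1.png

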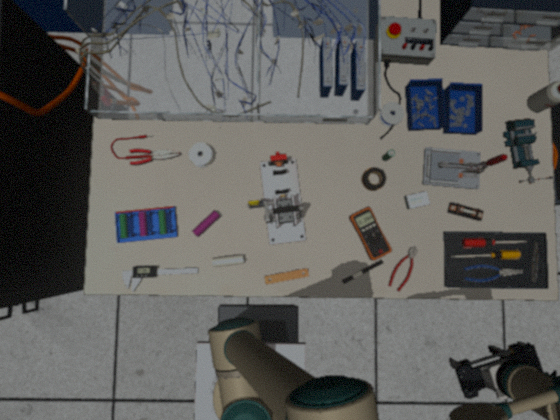

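View pics/side1.png

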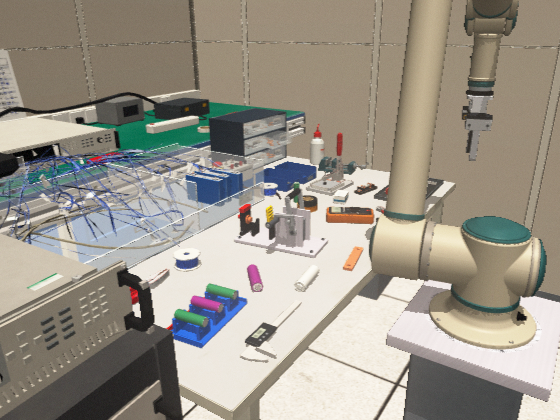

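The top view shows the tray at about (147,224), with the purple cell in its middle place. A larger purple decoy lies at (207,222). The fixture is at (283,205), its red cap at (277,158) and its yellow tab at (255,203). In the side view, the cell is at (207,304) and the tab at (269,214).

```bash
cat >m.py <<'E'
from h import *
def comps(f,lo,hi,roi,minA=8):
    hsv=cv2.cvtColor(f['pixels'],cv2.COLOR_BGR2HSV); m=cv2.inRange(hsv,lo,hi); k=np.zeros_like(m);x0,y0,x1,y1=roi;k[y0:y1,x0:x1]=1;m*=k
    n,l,s,c=cv2.connectedComponentsWithStats(m)
    return [(l==i,s[i,4],c[i]) for i in range(1,n) if s[i,4]>=minA]
cols={'purple':((135,80,30),(170,255,255)),'green':((45,80,30),(85,255,255)),'blue':((105,120,40),(128,255,255)),'yellow':((22,120,60),(33,255,255)),'red':((0,150,60),(6,255,255))}
E
python3 - <<'E'
from m import *
F={n:dict(np.load(n+'1.npz')) for n in('top','side')}
roi={'top':(105,140,320,250),'side':(160,190,330,350)}
for n,f in F.items():
    P=cloud(f)
    for c,(lo,hi) in cols.items():
        for m,a,ce in comps(f,lo,hi,roi[n],10):
            q=P[m];q=q[~np.isnan(q[:,0])]
            if not len(q):continue
            (cx,cy),(w,h),an=cv2.minAreaRect((q[:,:2]*1000).astype(np.float32))
            print(n,c,a,ce.round(1),'mean',q.mean(0).round(4),'zp95',np.percentile(q[:,2],[5,50,95]).round(3),'rect',np.round([cx,cy,w,h,an],1))
    # fixture
    box=(P[...,0]>.3)&(P[...,0]<.62)&(abs(P[...,1]+.06)<.12)
    b=box&(P[...,2]>.007)&(P[...,2]<.018); q=P[b]
    if len(q): print(n,'base',len(q),cv2.minAreaRect((q[:,:2]*1000).astype(np.float32)))
E
python3 - <<'E'
import cv2
for n,(x0,y0,x1,y1) in {'top':(235,145,320,250),'side':(225,190,335,265)}.items():
    i=cv2.imread(f'pics/{n}1.png')[y0:y1,x0:x1]
    cv2.imwrite(f'pics/{n}c.png',cv2.convertScaleAbs(cv2.resize(i,None,fx=5,fy=5,interpolation=cv2.INTER_CUBIC),alpha=1.5))
E
```

```text
top purple 10 [167.5 207.7] mean [0.543  0.2534 0.0074] zp95 [0.002 0.005 0.017] rect [542.9 253.3   1.5  27.6   6.1]
top purple 195 [142.9 221.4] mean [0.4994 0.3138 0.0417] zp95 [0.005 0.046 0.051] rect [497.5 316.9  77.2  72.7   6.8]
top purple 231 [205.7 223.1] mean [0.4978 0.1364 0.0256] zp95 [0.021 0.026 0.03 ] rect [498.6 136.5  22.8  87.9  44. ]
top green 134 [162.1 221.8] mean [0.4988 0.2574 0.0474] zp95 [0.043 0.048 0.051] rect [499.8 257.9  66.6  17.2   6.1]
top green 142 [123.2 225.6] mean [0.486  0.3679 0.0468] zp95 [0.042 0.047 0.052] rect [486.6 368.9  66.6  16.6   6.7]
top blue 1078 [147.9 225.5] mean [0.4892 0.3085 0.0095] zp95 [0.001 0.006 0.038] rect [491.9 313.5  84.5 175.1   6.7]
top yellow 41 [253.4 202.4] mean [ 0.5498 -0.0064  0.1331] zp95 [0.117 0.137 0.141] rect [550.1  -5.9   8.5  26.7   8.3]
top red 87 [278.2 157.2] mean [ 0.6826 -0.0717  0.0935] zp95 [0.086 0.095 0.099] rect [688.4 -71.2  26.4  42.4   9.3]
top red 27 [141.7 156.6] mean [0.6935 0.3335 0.0163] zp95 [0.013 0.016 0.021] rect [693.4 332.6  51.1   9.2  84. ]
top red 11 [136.9 162.3] mean [0.675
[... 1080 characters left out ...]
9 [184.6 263.4] mean [0.6863 0.1811 0.016 ] zp95 [0.006 0.016 0.025] rect [686.8 179.8  46.9  18.1  31. ]
side blue 1597 [205.6 321.7] mean [0.4746 0.3377 0.0113] zp95 [0.003 0.006 0.033] rect [425.6 439.6 132.  445.7  26.1]
side yellow 68 [268.8 212.3] mean [ 0.5511 -0.0066  0.1221] zp95 [0.106 0.127 0.139] rect [ 652.1 -150.3   16.1  396.4   35.3]
side red 58 [244.3 207.9] mean [ 0.6759 -0.0621  0.0904] zp95 [0.084 0.092 0.095] rect [677.1 -65.5  17.4  45.8  10. ]
side red 15 [169.4 327.3] mean [0.5235 0.3945 0.0117] zp95 [0.008 0.012 0.014] rect [523.5 394.9   5.1  13.1  26.9]
side base 898 ((471.0155944824219, -43.7642822265625), (299.3734436035156, 218.3748779296875), 4.740732669830322)
```

View pics/topc.png

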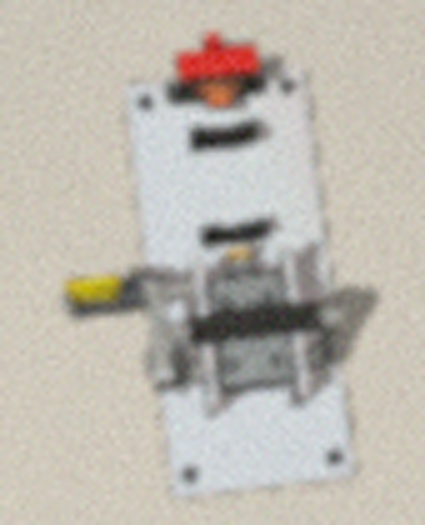

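The crop shows the base corners at about (261,163), (296,160), (271,243) and (305,239). The V blocks are at (280.6,172.4) and (282.6,191.4), and the grip bar is at (286,209).

```bash
python3 - <<'E'
from m import *
f=dict(np.load('top1.npz'));s=dict(np.load('side1.npz'))
c=lambda x,y,h:ray(f,(x+.5)/5-.5+235,(y+.5)/5-.5+145,h)[:2]
tl,tr,bl,br=[c(x,y,.012) for x,y in((130,88),(305,75),(178,492),(352,470))]
O=(tl+tr+bl+br)/4; a=((tl+tr)-(bl+br))/2; print('base',O.round(4),'len',np.linalg.norm(a).round(3),'wid',np.linalg.norm(tl-tr).round(3),'yaw',np.arctan2(a[1],a[0]).round(3))
v1,v2=c(228,137,.055),c(238,232,.055);d=v1-v2;print('V',v1.round(4),v2.round(4),'mid',((v1+v2)/2).round(4),'sep',np.linalg.norm(d).round(4),np.arctan2(d[1],d[0]).round(3))
y=np.arctan2(a[1],a[0]);R=np.array([[np.cos(y),-np.sin(y)],[np.sin(y),np.cos(y)]])
print('cradle from base',(O+R@[.054,0]).round(4)); print('grip',c(255,322,.162).round(4),'in fix',R.T@(c(255,322,.162)-O)); 
P=cloud(f); k=(P[...,0]>.35)&(P[...,0]<.7)&(P[...,1]>-.16)&(P[...,1]<.04)
q=P[k&(P[...,2]>.148)&(P[...,2]<.2)]; print('gripcloud',len(q),cv2.minAreaRect((q[:,:2]*1000).astype(np.float32)),q[:,2].max(),q.mean(0))
# purple: two-view rays
hit=[]
for g,F,roi in(('top',f,(105,200,190,250)),('side',s,(160,280,230,330))):
    P=cloud(F)
    m=max(comps(F,*cols['purple'],roi),key=lambda t:t[1])[0]
    if g=='top': m&=P[...,2]>.035
    v,u=np.nonzero(m); r=cv2.minAreaRect(np.stack([u,v],1).astype(np.float32)); print(g,r)
    D=F['R'].T@np.linalg.solve(F['K'],[u.mean(),v.mean(),1]); hit.append((-F['R'].T@F['t'],D/np.linalg.norm(D)))
    for h in(.038,.0455): print(g,h,ray(F,u.mean(),v.mean(),h).round(4))
    q=P[m];q=q[~np.isnan(q[:,0])]; C=q[:,:2]-q[:,:2].mean(0); w=np.linalg.svd(C,full_matrices=False)[2][0]; print('axis',np.arctan(w[1]/w[0]).round(3),'z',np.percentile(q[:,2],[50,90]), 'lenrange',np.ptp(C@w))
(o1,d1),(o2,d2)=hit; t=np.linalg.lstsq(np.stack([d1,-d2],1),o2-o1,rcond=None)[0]; print('tri',o1+t[0]*d1,o2+t[1]*d2)
from scipy.spatial.transform import Rotation as Q
print(Q.from_quat(robot.get_obs()['orientation']).as_matrix().round(3))
E
```

```text
base [ 0.5694 -0.0884] len 0.241 wid 0.105 yaw 0.131
V [ 0.6475 -0.0786] [ 0.5923 -0.0851] mid [ 0.6199 -0.0819] sep 0.0556 0.118
cradle from base [ 0.623  -0.0813]
grip [ 0.5309 -0.0922] in fix [-0.03870305  0.00123813]
gripcloud 199 ((531.1953735351562, -93.16036224365234), (15.327167510986328, 90.62393951416016), 7.9447431564331055) 0.16618406220825513 [ 0.53073241 -0.09274516  0.15940432]
top ((142.80088806152344, 223.01329040527344), (24.212915420532227, 7.051014423370361), 86.18592071533203)
top 0.038 [0.4946 0.3155 0.038 ]
top 0.0455 [0.4942 0.3132 0.0455]
axis 0.112 z [0.04695888 0.05029544] lenrange 0.07062200074758665
side ((205.3884735107422, 303.2422790527344), (29.995380401611328, 10.086166381835938), 15.255120277404785)
side 0.038 [0.4936 0.3174 0.038 ]
side 0.0455 [0.4853 0.326  0.0455]
axis 0.127 z [0.04423656 0.04803103] lenrange 0.0691137394846498
tri [0.49463293 0.31584783 0.03672568] [0.49492278 0.31606042 0.03680442]
[[ 0.954  0.301 -0.   ]
 [ 0.301 -0.954  0.002]
 [ 0.    -0.002 -1.   ]]
```

Estimates: the purple cell's middle is at (0.494, 0.314, 0.038) with yaw 0.115. The cradle is at about (0.621, -0.082) with fixture yaw 0.13. The sizes agree with the text, so I'll move above the tray.

>>> {"fn": "servo_tool", "kwargs": {"targets": [{"dx":14,"dy":37,"dz":0,"ax":0,"ay":0,"az":-0.019,"hand":0.38},{"dx":14,"dy":37,"dz":0,"ax":0,"ay":0,"az":-0.019,"hand":0.38},{"dx":14,"dy":37,"dz":0,"ax":0,"ay":0,"az":-0.019,"hand":0.38},{"dx":14,"dy":37,"dz":0,"ax":0,"ay":0,"az":-0.019,"hand":0.38},{"dx":14,"dy":37,"dz":0,"ax":0,"ay":0,"az":-0.019,"hand":0.38},{"dx":14,"dy":37,"dz":0,"ax":0,"ay":0,"az":-0.019,"hand":0.38},{"dx":14,"dy":37,"dz":0,"ax":0,"ay":0,"az":-0.019,"hand":0.38},{"dx":14,"dy":37,"dz":0,"ax":0,"ay":0,"az":-0.019,"hand":0.38},{"dx":14,"dy":37,"dz":0,"ax":0,"ay":0,"az":-0.019,"hand":0.38},{"dx":14,"dy":37,"dz":0,"ax":0,"ay":0,"az":-0.019,"hand":0.38}]}}

```text
time: 0.93
position: [0.313, -0.1764, 0.2054]
orientation: [0.998, 0.057, 0.0, -0.0]
ft_force: [0.9, 0.1, -0.2]
grip_width: 0.383
grasp_force: 0.0
```

>>> {"fn": "servo_tool", "kwargs": {"targets": [{"dx":14,"dy":37,"dz":0,"ax":0,"ay":0,"az":0,"hand":0.38},{"dx":14,"dy":37,"dz":0,"ax":0,"ay":0,"az":0,"hand":0.38},{"dx":14,"dy":37,"dz":0,"ax":0,"ay":0,"az":0,"hand":0.38},{"dx":14,"dy":37,"dz":0,"ax":0,"ay":0,"az":0,"hand":0.38},{"dx":14,"dy":37,"dz":0,"ax":0,"ay":0,"az":0,"hand":0.38},{"dx":14,"dy":37,"dz":0,"ax":0,"ay":0,"az":0,"hand":0.38},{"dx":14,"dy":37,"dz":0,"ax":0,"ay":0,"az":0,"hand":0.38},{"dx":14,"dy":37,"dz":0,"ax":0,"ay":0,"az":0,"hand":0.38},{"dx":14,"dy":37,"dz":0,"ax":0,"ay":0,"az":0,"hand":0.38},{"dx":14,"dy":37,"dz":0,"ax":0,"ay":0,"az":0,"hand":0.38}]}}

```text
time: 1.77
position: [0.453, 0.1938, 0.2052]
orientation: [0.998, 0.058, -0.0, 0.0]
ft_force: [0.9, -0.7, 0.3]
grip_width: 0.378
grasp_force: 0.0
```

>>> {"fn": "servo_tool", "kwargs": {"targets": [{"dx":8,"dy":24,"dz":-7,"ax":0,"ay":0,"az":0,"hand":0.38},{"dx":8,"dy":24,"dz":-12,"ax":0,"ay":0,"az":0,"hand":0.38},{"dx":8,"dy":24,"dz":-12,"ax":0,"ay":0,"az":0,"hand":0.38},{"dx":8,"dy":24,"dz":-12,"ax":0,"ay":0,"az":0,"hand":0.38},{"dx":9,"dy":24,"dz":-12,"ax":0,"ay":0,"az":0,"hand":0.38},{"dx":0,"dy":0,"dz":-20,"ax":0,"ay":0,"az":0,"hand":0.38},{"dx":0,"dy":0,"dz":-20,"ax":0,"ay":0,"az":0,"hand":0.38},{"dx":0,"dy":0,"dz":-15,"ax":0,"ay":0,"az":0,"hand":0.38},{"dx":0,"dy":0,"dz":0,"ax":0,"ay":0,"az":0,"hand":0.38},{"dx":0,"dy":0,"dz":0,"ax":0,"ay":0,"az":0,"hand":0.38}]}}

```text
time: 2.6
position: [0.4934, 0.3113, 0.0946]
orientation: [0.998, 0.058, -0.001, 0.001]
ft_force: [0.4, -0.3, 0.4]
grip_width: 0.381
grasp_force: 0.0
```

```bash
python3 - <<'E'
from h import *
o=robot.get_obs();print(o['position'])
out=[]
for n in('top','side'):
    f=grab(n)
    X=o['position'];c=f['R']@X+f['t'];uv=f['K']@c/c[2];print(n,uv[:2])
    u,v=map(int,uv[:2]);x0=max(0,u-45);y0=max(0,v-40)
    i=f['pixels'][y0:y0+90,x0:x0+95];print(x0,y0)
    out.append(cv2.resize(i,(399,378),interpolation=cv2.INTER_CUBIC))
cv2.imwrite('pics/a.png',cv2.convertScaleAbs(np.hstack(out),alpha=1.4))
E
```

```text
[0.49336135 0.31134663 0.09455663]
top [137.96752313 222.45464581]
92 182
side [205.13466017 278.39254232]
160 238
```

View pics/a.png

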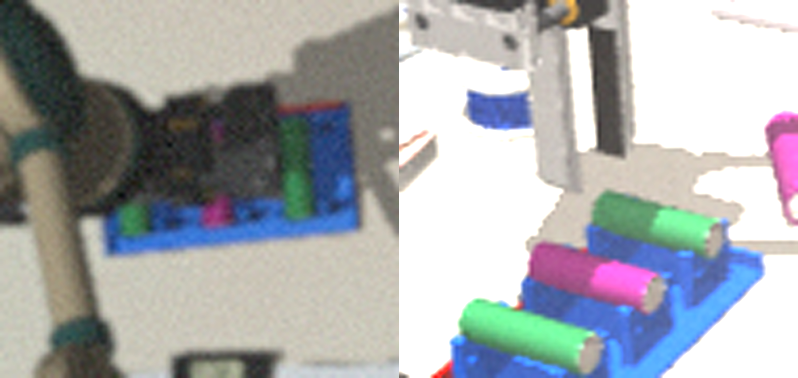

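The view shows the fingers straddling the purple cell, with the tips projecting at about (204,279) in the side view, which agrees with the kinematics. Descending and gripping.

>>> {"fn": "servo_tool", "kwargs": {"targets": [{"dx":1,"dy":3,"dz":-14,"ax":0,"ay":0,"az":0,"hand":0.38},{"dx":0,"dy":0,"dz":-20,"ax":0,"ay":0,"az":0,"hand":0.38},{"dx":0,"dy":0,"dz":-20,"ax":0,"ay":0,"az":0,"hand":0.38},{"dx":0,"dy":0,"dz":-20,"ax":0,"ay":0,"az":0,"hand":0.38},{"dx":0,"dy":0,"dz":0,"ax":0,"ay":0,"az":0,"hand":0.38},{"dx":0,"dy":0,"dz":0,"ax":0,"ay":0,"az":0,"hand":0.1},{"dx":0,"dy":0,"dz":0,"ax":0,"ay":0,"az":0,"hand":0.1},{"dx":0,"dy":0,"dz":0,"ax":0,"ay":0,"az":0,"hand":0.1},{"dx":0,"dy":0,"dz":0,"ax":0,"ay":0,"az":0,"hand":0.1},{"dx":0,"dy":0,"dz":0,"ax":0,"ay":0,"az":0,"hand":0.1}]}}

```text
time: 3.53
position: [0.4965, 0.317, 0.0237]
orientation: [0.998, 0.057, 0.002, -0.002]
ft_force: [-1.3, 4.9, 3.0]
grip_width: 0.217
grasp_force: 30.0
```

>>> {"fn": "servo_tool", "kwargs": {"targets": [{"dx":0,"dy":0,"dz":15,"ax":0,"ay":0,"az":0,"hand":0.1},{"dx":0,"dy":0,"dz":25,"ax":0,"ay":0,"az":0,"hand":0.1},{"dx":0,"dy":0,"dz":25,"ax":0,"ay":0,"az":0,"hand":0.1},{"dx":0,"dy":0,"dz":25,"ax":0,"ay":0,"az":0,"hand":0.1},{"dx":0,"dy":0,"dz":25,"ax":0,"ay":0,"az":0,"hand":0.1},{"dx":0,"dy":0,"dz":25,"ax":0,"ay":0,"az":0,"hand":0.1},{"dx":0,"dy":0,"dz":20,"ax":0,"ay":0,"az":0,"hand":0.1},{"dx":6,"dy":-17,"dz":5,"ax":0,"ay":0,"az":0,"hand":0.1},{"dx":10,"dy":-30,"dz":0,"ax":0,"ay":0,"az":0,"hand":0.1},{"dx":10,"dy":-30,"dz":0,"ax":0,"ay":0,"az":0,"hand":0.1}]}}

```text
time: 4.37
position: [0.5218, 0.2372, 0.1887]
orientation: [0.998, 0.059, 0.002, 0.0]
ft_force: [0.1, -1.0, -1.7]
grip_width: 0.218
grasp_force: 30.0
```

>>> {"fn": "servo_tool", "kwargs": {"targets": [{"dx":10,"dy":-32,"dz":0,"ax":0,"ay":0,"az":0.005,"hand":0.1},{"dx":10,"dy":-32,"dz":0,"ax":0,"ay":0,"az":0.005,"hand":0.1},{"dx":10,"dy":-32,"dz":0,"ax":0,"ay":0,"az":0.005,"hand":0.1},{"dx":10,"dy":-32,"dz":0,"ax":0,"ay":0,"az":0,"hand":0.1},{"dx":10,"dy":-32,"dz":0,"ax":0,"ay":0,"az":0,"hand":0.1},{"dx":10,"dy":-32,"dz":0,"ax":0,"ay":0,"az":0,"hand":0.1},{"dx":10,"dy":-32,"dz":0,"ax":0,"ay":0,"az":0,"hand":0.1},{"dx":10,"dy":-32,"dz":0,"ax":0,"ay":0,"az":0,"hand":0.1},{"dx":10,"dy":-32,"dz":0,"ax":0,"ay":0,"az":0,"hand":0.1},{"dx":10,"dy":-31,"dz":0,"ax":0,"ay":0,"az":0,"hand":0.1}]}}

```text
time: 5.2
position: [0.6213, -0.0837, 0.1878]
orientation: [0.998, 0.065, 0.001, 0.001]
ft_force: [-0.3, 0.5, -1.5]
grip_width: 0.219
grasp_force: 30.0
```

```bash
python3 - <<'E'
from m import *
o=robot.get_obs();X=o['position'];print(X,o['orientation'],o['grip_width'],o['grasp_force'])
f=grab('side','s2.png');P=cloud(f)
for m,a,c in comps(f,*cols['purple'],(150,100,400,340),10):
    q=P[m];q=q[~np.isnan(q[:,0])];v,u=np.nonzero(m);print(a,c,q.mean(0).round(4),np.percentile(q,[3,97],axis=0).round(3).tolist(),cv2.minAreaRect(np.stack([u,v],1).astype(np.float32)))
c=f['R']@X+f['t'];u,v=(f['K']@c/c[2])[:2].astype(int);print(u,v)
i=f['pixels'][v-50:v+95,u-70:u+90];print(u-70,v-50)
cv2.imwrite('pics/b.png',cv2.resize(i,None,fx=4,fy=4,interpolation=cv2.INTER_CUBIC))
E
```

```text
[ 0.62127603 -0.08369876  0.18775453] [9.97872529e-01 6.51875100e-02 6.01587992e-04 8.00951532e-04] 0.21855520627652308 30.00064641237259
24 [254.625 171.   ] [ 0.643  -0.0731  0.204 ] [[0.636, -0.081, 0.195], [0.65, -0.069, 0.21]] ((254.5, 171.0), (6.0, 3.0), 90.0)
83 [269.95180723 172.95180723] [ 0.5955 -0.0795  0.2044] [[0.579, -0.088, 0.194], [0.611, -0.075, 0.212]] ((270.0, 173.0), (8.0, 10.0), 90.0)
192 [253.46354167 274.453125  ] [0.4949 0.1435 0.0236] [[0.462, 0.11, 0.016], [0.529, 0.173, 0.028]] ((253.39451599121094, 274.481689453125), (20.689048767089844, 10.24874210357666), 73.3007583618164)
263 176
193 126
```

View pics/b.png

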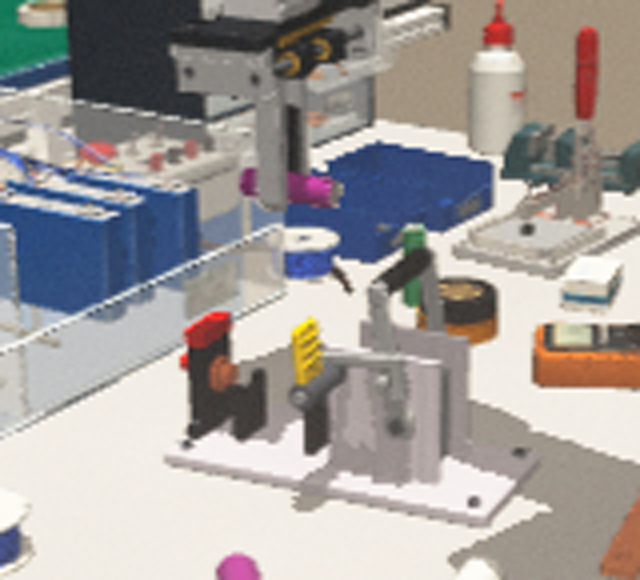

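The cell is held about 7 mm towards the robot from the TCP. It spans about (253,171) to (278,174), and the catch and lever are unchanged. I'll refine the offset and the cradle's x, since the fit is ±7 mm.

```bash
python3 - <<'E'
from m import *
y=.132;ex=np.array([np.cos(y),np.sin(y)]);ey=np.array([-ex[1],ex[0]])
O=np.array([.5694,-.0884])
X=robot.get_obs()['position']
for k in range(2):
    f=grab('side');P=cloud(f);d=P[...,:2]-X[:2];a,b=d@ex,d@ey
    m=(abs(a)<.06)&(abs(b)<.02)&(P[...,2]>.19)&(P[...,2]<.225)
    print('cell along',np.sort(a[m])[[0,1,3,6,-7,-4,-2,-1]].round(4),m.sum(),'y of purple',np.median(b[m&(a<-.015)]),'z max',np.percentile(P[m&(abs(a)>.015)][:,2],95))
    if k==0: S=f
T=dict(np.load('top1.npz'));S0=dict(np.load('side1.npz'))
for n,F in(('top',T),('side',S0)):
    P=cloud(F);d=P[...,:2]-O;a,b=d@ex,d@ey;z=P[...,2]
    def ext(nm,m):
        if m.sum()>5: print(n,nm,m.sum(),'x',np.percentile(a[m],[0,5,50,95,100]).round(4),'y',np.percentile(b[m],[5,50,95]).round(4),'z',np.median(z[m]).round(3))
    ext('bracket',(a>.085)&(a<.15)&(abs(b)<.04)&(z>.085)&(z<.105))
    ext('head',(a>-.1)&(a<.03)&(abs(b)<.025)&(z>.094)&(z<.112))
    ext('blockfar',(a>.07)&(a<.098)&(abs(b)<.03)&(z>.042)&(z<.062))
    ext('blocknear',(a>.012)&(a<.04)&(abs(b)<.03)&(z>.042)&(z<.062))
    ext('base',(abs(a)<.2)&(abs(b)<.07)&(z>.008)&(z<.016))
# base edges in top by brightness along the fixture's axis at z=.012
g=cv2.cvtColor(T['pixels'],cv2.COLOR_BGR2LAB).astype(np.float32)
def prof(p,dirn,ts):
    out=[]
    for t in ts:
        X=np.r_[p+dirn*t,.012];c=T['R']@X+T['t'];uv=(T['K']@c/c[2])[:2]
        out.append(cv2.getRectSubPix(g,(1,1),tuple(map(float,uv)))[0,0])
    return np.array(out)
ts=np.arange(-.02,.021,.001)
for nm,p,dn,offs in(('near end',O-ex*.125,ex,[-.03,-.02,-.01,0,.01,.02,.03]),('far end L',O+ex*.125,ex,[.035,.04,.045,-.035,-.04,-.045])):
    r=sum(prof(p+ey*o,dn,ts) for o in offs)/len(offs); gsum=np.abs(np.diff(cv2.GaussianBlur(r,(1,5),0),axis=0)).sum(1); print(nm,'edge at',ts[gsum.argmax()]+.0005,gsum.round(1)[::2])
for nm,s in(('left',1),('right',-1)):
    r=sum(prof(O+ex*o+ey*.055*s,ey,ts) for o in (-.11,-.1,.03,.05,.06,.07))/6; gsum=np.abs(np.diff(cv2.GaussianBlur(r,(1,5),0),axis=0)).sum(1);print(nm,ts[gsum.argmax()]+.0005)
E
```

```text
cell along [-0.0445 -0.044  -0.0427 -0.0422  0.0255  0.0266  0.0279  0.0289] 184 y of purple 0.007713005882692955 z max 0.21105325876658412
cell along [-0.0445 -0.0433 -0.0432 -0.0429  0.0248  0.0253  0.0261  0.0265] 171 y of purple 0.01101685893294262 z max 0.21117606519133647
top bracket 102 x [0.1066 0.1074 0.1143 0.1222 0.1242] y [-0.0196  0.0012  0.0217] z 0.095
top head 60 x [-0.0782 -0.075  -0.0446  0.0027  0.0057] y [-0.0247 -0.0218  0.0246] z 0.104
top blockfar 48 x [0.0794 0.0795 0.0834 0.0968 0.0975] y [-0.0168  0.0031  0.0196] z 0.051
top blocknear 35 x [0.0214 0.0217 0.0251 0.0283 0.0288] y [-0.0167  0.003   0.0177] z 0.052
top base 1801 x [-0.1244 -0.1167  0.0216  0.1076  0.1723] y [-0.05    0.0008  0.0506] z 0.012
side bracket 60 x [0.1007 0.1033 0.1079 0.1182 0.1201] y [-0.0127  0.0113  0.0277] z 0.092
side head 80 x [-0.0834 -0.0815 -0.0496 -0.0023 -0.0004] y [-0.0219 -0.0188 -0.0153] z 0.1
side blockfar 59 x [0.0734 0.0747 0.0805 0.0952 0.0968] y [-0.0126  0.0046  0.0242] z 0.051
side blocknear 11 x [0.0168 0.017  0.0187 0.0241 0.0254] y [-0.0005  0.0167  0.0239] z 0.044
side base 963 x [-0.1297 -0.1225 -0.022   0.1024  0.1202] y [-0.0359  0.0305  0.0585] z 0.011
near end edge at 0.002500000000000019 [0.2 0.5 0.2 0.3 0.4 0.4 0.7 0.8 1.4 1.8 1.9 3.9 2.6 1.2 0.5 0.5 0.2 0.6
 0.3 0.1]
far end L edge at -0.016499999999999997 [1.5 5.2 5.5 3.7 0.9 3.1 3.2 1.7 0.6 1.9 1.  1.1 2.3 2.8 2.1 1.3 1.  0.4
 0.7 0.6]
left -0.0004999999999999835
right 0.00350000000000002
```

>>> {"fn": "servo_tool", "kwargs": {"targets": [{"dx":3,"dy":2,"dz":-20,"ax":0,"ay":0,"az":0,"hand":0.1},{"dx":3,"dy":2,"dz":-20,"ax":0,"ay":0,"az":0,"hand":0.1},{"dx":0,"dy":0,"dz":-20,"ax":0,"ay":0,"az":0,"hand":0.1},{"dx":0,"dy":0,"dz":-20,"ax":0,"ay":0,"az":0,"hand":0.1},{"dx":0,"dy":0,"dz":-20,"ax":0,"ay":0,"az":0,"hand":0.1},{"dx":0,"dy":0,"dz":-16,"ax":0,"ay":0,"az":0,"hand":0.1},{"dx":0,"dy":0,"dz":-10,"ax":0,"ay":0,"az":0,"hand":0.1},{"dx":0,"dy":0,"dz":0,"ax":0,"ay":0,"az":0,"hand":0.1},{"dx":0,"dy":0,"dz":0,"ax":0,"ay":0,"az":0,"hand":0.1},{"dx":0,"dy":0,"dz":0,"ax":0,"ay":0,"az":0,"hand":0.1}]}}

```text
time: 6.18
position: [0.628, -0.0771, 0.0619]
orientation: [0.998, 0.066, 0.001, 0.0]
ft_force: [-0.4, -0.4, -0.7]
grip_width: 0.214
grasp_force: 30.0
```

```bash
python3 - <<'E'
from m import *
X=robot.get_obs()['position'];print(X)
f=grab('side');x0,y0=225,180
cv2.imwrite('pics/c.png',cv2.resize(f['pixels'][y0:y0+80,x0:x0+110],None,fx=7,fy=7,interpolation=cv2.INTER_CUBIC))
P=cloud(f);y=.132;ex=np.array([np.cos(y),np.sin(y)]);ey=np.array([-ex[1],ex[0]]);d=P[...,:2]-[.5694,-.0884];a,b,z=d@ex,d@ey,P[...,2]
for m_,n,c in comps(f,*cols['purple'],(225,180,335,260),5):
    print(n,c,np.nanpercentile(a[m_],[2,98]).round(4),np.nanmedian(b[m_]),np.nanpercentile(z[m_],95))
m=(a>.09)&(a<.15)&(abs(b)<.04)&(z>.08)&(z<.105);print('bracket',np.percentile(a[m],[0,5,50,95,100]))
E
```

```text
[ 0.62800301 -0.07711668  0.06188784]
23 [252.7826087  212.86956522] [0.075  0.1434] 0.011514681891761625 0.08566058697939902
21 [263.9047619  214.95238095] [0.0397 0.053 ] 0.011894510386287744 0.08512583772986994
bracket [0.10112893 0.10297883 0.10601077 0.11850653 0.12030706]
```

View pics/c.png

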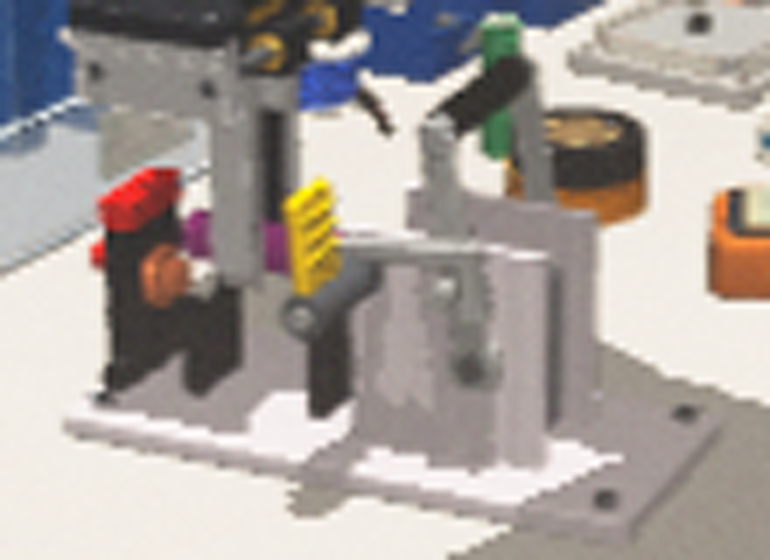

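The cell hangs level over the cradle. Its positive end is at about (252,213), short of the copper contact at (248,219), and the catch is on. Lowering and releasing.

>>> {"fn": "servo_tool", "kwargs": {"targets": [{"dx":0,"dy":0,"dz":-6,"ax":0,"ay":0,"az":0,"hand":0.1},{"dx":0,"dy":0,"dz":-6,"ax":0,"ay":0,"az":0,"hand":0.1},{"dx":0,"dy":0,"dz":-4,"ax":0,"ay":0,"az":0,"hand":0.1},{"dx":0,"dy":0,"dz":-3,"ax":0,"ay":0,"az":0,"hand":0.1},{"dx":0,"dy":0,"dz":0,"ax":0,"ay":0,"az":0,"hand":0.1},{"dx":0,"dy":0,"dz":0,"ax":0,"ay":0,"az":0,"hand":0.1},{"dx":0,"dy":0,"dz":0,"ax":0,"ay":0,"az":0,"hand":0.1},{"dx":0,"dy":0,"dz":0,"ax":0,"ay":0,"az":0,"hand":0.1},{"dx":0,"dy":0,"dz":0,"ax":0,"ay":0,"az":0,"hand":0.1},{"dx":0,"dy":0,"dz":0,"ax":0,"ay":0,"az":0,"hand":0.1}]}}

```text
time: 7.07
position: [0.6272, -0.0774, 0.0416]
orientation: [0.998, 0.065, 0.0, 0.0]
ft_force: [-0.1, -0.8, -0.4]
grip_width: 0.215
grasp_force: 30.0
```

>>> {"fn": "servo_tool", "kwargs": {"targets": [{"dx":0,"dy":0,"dz":-2,"ax":0,"ay":0,"az":0,"hand":0.1},{"dx":0,"dy":0,"dz":0,"ax":0,"ay":0,"az":0,"hand":0.1},{"dx":0,"dy":0,"dz":0,"ax":0,"ay":0,"az":0,"hand":0.25},{"dx":0,"dy":0,"dz":0,"ax":0,"ay":0,"az":0,"hand":0.3},{"dx":0,"dy":0,"dz":0,"ax":0,"ay":0,"az":0,"hand":0.4},{"dx":0,"dy":0,"dz":0,"ax":0,"ay":0,"az":0,"hand":0.4},{"dx":0,"dy":0,"dz":10,"ax":0,"ay":0,"az":0,"hand":0.4},{"dx":0,"dy":0,"dz":30,"ax":0,"ay":0,"az":0,"hand":0.4},{"dx":0,"dy":0,"dz":40,"ax":0,"ay":0,"az":0,"hand":0.4},{"dx":0,"dy":0,"dz":40,"ax":0,"ay":0,"az":0,"hand":0.4}]}}

```text
time: 7.9
position: [0.6262, -0.0772, 0.1604]
orientation: [0.998, 0.065, -0.001, -0.0]
ft_force: [1.7, -0.6, 0.6]
grip_width: 0.401
grasp_force: 0.0
```

```bash
python3 - <<'E'
from m import *
X=robot.get_obs()['position'];print(X)
out=[]
f=grab('side');x0,y0=230,180
out.append(cv2.resize(f['pixels'][y0:y0+80,x0:x0+80],(480,480),interpolation=cv2.INTER_CUBIC))
P=cloud(f);y=.132;ex=np.array([np.cos(y),np.sin(y)]);ey=np.array([-ex[1],ex[0]]);d=P[...,:2]-[.5694,-.0884];a,b,z=d@ex,d@ey,P[...,2]
for m_,n,c in comps(f,*cols['purple'],(225,180,335,260),4):
    print(n,c,np.nanpercentile(a[m_],[2,98]).round(4),np.nanmedian(b[m_]),np.nanpercentile(z[m_],[50,95]))
for m_,n,c in comps(f,*cols['yellow'],(225,180,335,260),4): print('tab',n,c,np.nanmedian(a[m_]),np.nanpercentile(a[m_],[5,95]),np.nanpercentile(b[m_],[5,50,95]),np.nanpercentile(z[m_],[2,50,98]))
cv2.imwrite('pics/d.png',out[0])
E
```

```text
[ 0.62622708 -0.07722406  0.16043315]
95 [259.07368421 220.56842105] [0.0411 0.0848] 0.011764034415565698 [0.05981244 0.06442096]
tab 74 [268.90540541 212.63513514] -0.013003706010112658 [-0.01603373 -0.00845213] [0.07917168 0.09530309 0.10184836] [0.10608905 0.12507597 0.13949918]
```

View pics/d.png

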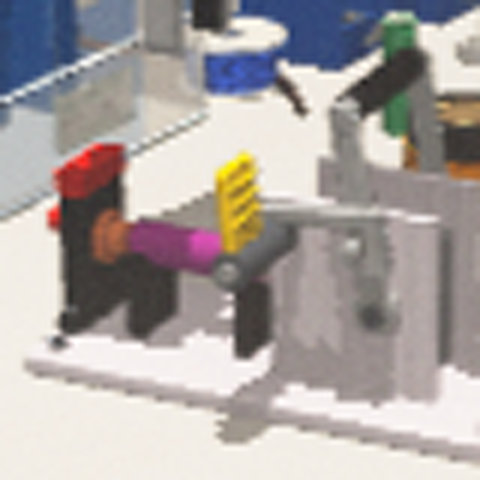

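The cell is seated straight in the V cradle, positive end at about (252,220) near the copper contact, with the tab upright at (269,213). Next I go behind the tab with the fingers shut.

>>> {"fn": "servo_tool", "kwargs": {"targets": [{"dx":0,"dy":0,"dz":40,"ax":0,"ay":0,"az":0,"hand":0},{"dx":-28,"dy":18,"dz":0,"ax":0,"ay":0,"az":0,"hand":0},{"dx":-28,"dy":18,"dz":0,"ax":0,"ay":0,"az":0,"hand":0},{"dx":-28,"dy":18,"dz":0,"ax":0,"ay":0,"az":0,"hand":0},{"dx":-28,"dy":18,"dz":0,"ax":0,"ay":0,"az":0,"hand":0},{"dx":0,"dy":0,"dz":-20,"ax":0,"ay":0,"az":0,"hand":0},{"dx":0,"dy":0,"dz":-20,"ax":0,"ay":0,"az":0,"hand":0},{"dx":0,"dy":0,"dz":-10,"ax":0,"ay":0,"az":0,"hand":0},{"dx":0,"dy":0,"dz":0,"ax":0,"ay":0,"az":0,"hand":0},{"dx":0,"dy":0,"dz":0,"ax":0,"ay":0,"az":0,"hand":0}]}}

```text
time: 8.78
position: [0.5153, -0.0055, 0.1496]
orientation: [0.998, 0.065, -0.0, 0.0]
ft_force: [1.0, 0.2, 0.4]
grip_width: 0.006
grasp_force: 0.0
```

```bash
python3 - <<'E'
from m import *
X=robot.get_obs()['position'];y=.132;ex=np.array([np.cos(y),np.sin(y)]);ey=np.array([-ex[1],ex[0]]);d=X[:2]-[.5694,-.0884];print(X,d@ex,d@ey)
f=grab('side');x0,y0=230,165
cv2.imwrite('pics/e.png',cv2.resize(f['pixels'][y0:y0+85,x0:x0+95],(665,595),interpolation=cv2.INTER_CUBIC))
E
```

```text
[ 0.5153324  -0.00553046  0.14955138] -0.042690210304905093 0.08926484045190791
```

View pics/e.png

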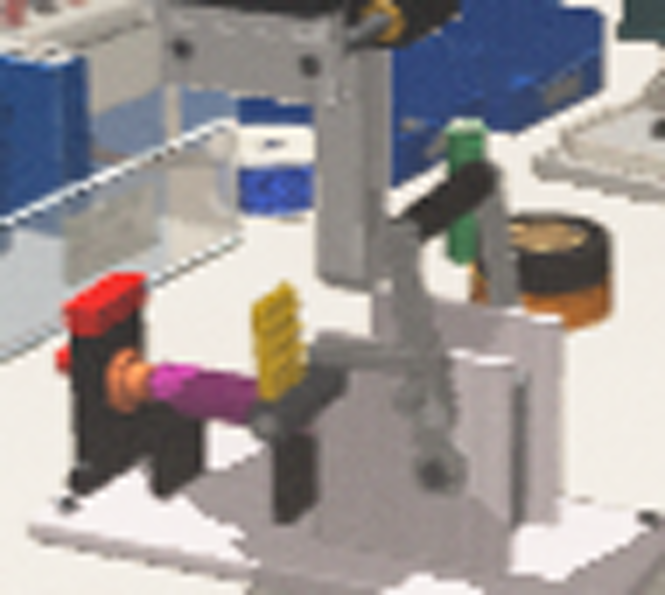

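The fingers are clear behind the tab, which is at about (270,215). Lowering and sweeping it over.

>>> {"fn": "servo_tool", "kwargs": {"targets": [{"dx":0,"dy":0,"dz":-16,"ax":0,"ay":0,"az":0,"hand":0},{"dx":0,"dy":0,"dz":-16,"ax":0,"ay":0,"az":0,"hand":0},{"dx":10,"dy":1.4,"dz":0,"ax":0,"ay":0,"az":0,"hand":0},{"dx":10,"dy":1.4,"dz":0,"ax":0,"ay":0,"az":0,"hand":0},{"dx":9,"dy":1.2,"dz":0,"ax":0,"ay":0,"az":0,"hand":0},{"dx":7,"dy":0.9,"dz":-2,"ax":0,"ay":0,"az":0,"hand":0},{"dx":7,"dy":1,"dz":-3,"ax":0,"ay":0,"az":0,"hand":0},{"dx":7,"dy":1,"dz":-2,"ax":0,"ay":0,"az":0,"hand":0},{"dx":3,"dy":0.4,"dz":-1,"ax":0,"ay":0,"az":0,"hand":0},{"dx":0,"dy":0,"dz":0,"ax":0,"ay":0,"az":0,"hand":0}]}}

```text
time: 9.67
position: [0.5691, 0.0019, 0.1099]
orientation: [0.998, 0.065, 0.0, 0.0]
ft_force: [-2.5, -0.3, 3.0]
grip_width: 0.005
grasp_force: 2.0
```

```bash
python3 - <<'E'
from m import *
f=grab('side');P=cloud(f);y=.132;ex=np.array([np.cos(y),np.sin(y)]);d=P[...,:2]-[.5694,-.0884];a,z=d@ex,P[...,2]
for m_,n,c in comps(f,*cols['yellow'],(225,180,335,260),4):
    q=np.stack([a[m_],z[m_]],1);q=q[~np.isnan(q[:,0])];print('tab',n,c,np.median(q,0),np.percentile(q,[3,97],axis=0).round(4).tolist(), 'angle about pivot', np.arctan2(np.median(q[:,0])+.013,np.median(q[:,1])-.094))
E
```

```text
tab 63 [261.96825397 218.98412698] [0.00565063 0.10420515] [[-0.0053, 0.0982], [0.0275, 0.1117]] angle about pivot 1.0701250210891067
```

>>> {"fn": "servo_tool", "kwargs": {"targets": [{"dx":4,"dy":0.5,"dz":0,"ax":0,"ay":0,"az":0,"hand":0},{"dx":0,"dy":0,"dz":0,"ax":0,"ay":0,"az":0,"hand":0},{"dx":0,"dy":0,"dz":30,"ax":0,"ay":0,"az":0,"hand":0},{"dx":0,"dy":0,"dz":30,"ax":0,"ay":0,"az":0,"hand":0},{"dx":0,"dy":0,"dz":30,"ax":0,"ay":0,"az":0,"hand":0},{"dx":-5,"dy":-30,"dz":0,"ax":0,"ay":0,"az":0,"hand":0},{"dx":-5,"dy":-30,"dz":0,"ax":0,"ay":0,"az":0,"hand":0},{"dx":-5,"dy":-30,"dz":0,"ax":0,"ay":0,"az":0,"hand":0},{"dx":0,"dy":0,"dz":0,"ax":0,"ay":0,"az":0,"hand":0},{"dx":0,"dy":0,"dz":0,"ax":0,"ay":0,"az":0,"hand":0}]}}

```text
time: 10.55
position: [0.558, -0.0887, 0.1998]
orientation: [0.998, 0.064, 0.001, 0.0]
ft_force: [-1.2, 0.9, -0.6]
grip_width: 0.008
grasp_force: 0.0
```

```bash
python3 - <<'E'
from m import *
X=robot.get_obs()['position'];y=.132;ex=np.array([np.cos(y),np.sin(y)]);ey=np.array([-ex[1],ex[0]]);d=X[:2]-[.5694,-.0884];print(X,d@ex,d@ey)
f=grab('side');x0,y0=230,155
cv2.imwrite('pics/f.png',cv2.resize(f['pixels'][y0:y0+95,x0:x0+105],(630,570),interpolation=cv2.INTER_CUBIC))
P=cloud(f);d=P[...,:2]-[.5694,-.0884];a,b,z=d@ex,d@ey,P[...,2]
for m_,n,c in comps(f,*cols['yellow'],(225,180,335,260),4):
    q=np.stack([a[m_],z[m_]],1);q=q[~np.isnan(q[:,0])];print('tab',n,c,np.median(q,0),np.percentile(q,[3,97],axis=0).round(4).tolist(),np.arctan2(np.median(q[:,0])+.013,np.median(q[:,1])-.094))
for m_,n,c in comps(f,*cols['purple'],(225,180,335,260),4): print(n,c,np.nanpercentile(a[m_],[2,98]).round(4),np.nanpercentile(z[m_],95))
E
```

```text
[ 0.55802105 -0.0886625   0.1997542 ] -0.01131450866592005 0.001237450510568357
tab 92 [261.41304348 217.84782609] [0.01094947 0.10620785] [[-0.0045, 0.0988], [0.028, 0.1123]] 1.09939217092991
44 [256.38636364 221.43181818] [0.0487 0.1033] 0.06197892340422535
```

View pics/f.png

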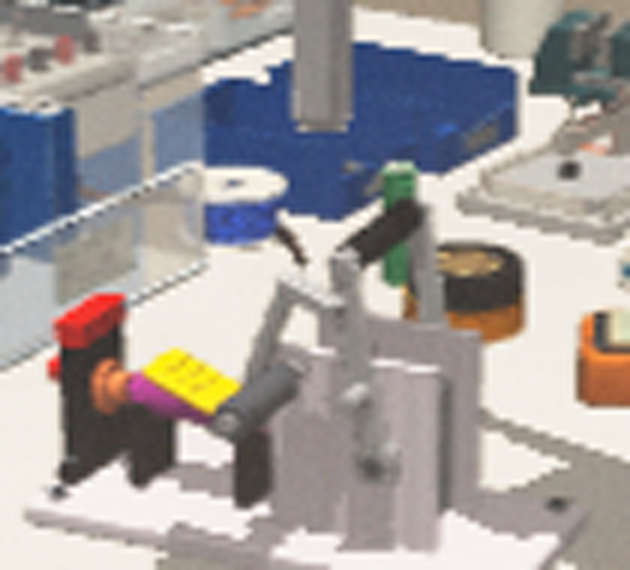

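The catch is fully over at (261,218), the lever is at rest, and the fingers are poised on the far side of the grip bar at about (293,193). Next I lower them, hook the bar and pull.

>>> {"fn": "servo_tool", "kwargs": {"targets": [{"dx":0,"dy":0,"dz":-25,"ax":0,"ay":0,"az":0,"hand":0},{"dx":0,"dy":0,"dz":-25,"ax":0,"ay":0,"az":0,"hand":0},{"dx":0,"dy":0,"dz":-20,"ax":0,"ay":0,"az":0,"hand":0},{"dx":-11,"dy":-1.5,"dz":0,"ax":0,"ay":0,"az":0,"hand":0},{"dx":-7,"dy":-1,"dz":0,"ax":0,"ay":0,"az":0,"hand":0},{"dx":-7,"dy":-1,"dz":0,"ax":0,"ay":0,"az":0,"hand":0},{"dx":-7,"dy":-1,"dz":0,"ax":0,"ay":0,"az":0,"hand":0},{"dx":-8,"dy":-1,"dz":-1,"ax":0,"ay":0,"az":0,"hand":0},{"dx":-8,"dy":-1,"dz":-1,"ax":0,"ay":0,"az":0,"hand":0},{"dx":-8,"dy":-1,"dz":-2,"ax":0,"ay":0,"az":0,"hand":0}]}}

```text
time: 11.43
position: [0.5042, -0.095, 0.1288]
orientation: [0.998, 0.065, 0.005, 0.001]
ft_force: [4.7, 2.2, 3.3]
grip_width: 0.004
grasp_force: 2.8
```

>>> {"fn": "servo_tool", "kwargs": {"targets": [{"dx":-8,"dy":-1,"dz":-4,"ax":0,"ay":0,"az":0,"hand":0},{"dx":-8,"dy":-1,"dz":-4,"ax":0,"ay":0,"az":0,"hand":0},{"dx":-9,"dy":-1,"dz":-5,"ax":0,"ay":0,"az":0,"hand":0},{"dx":-7,"dy":-1,"dz":-6,"ax":0,"ay":0,"az":0,"hand":0},{"dx":-6,"dy":-1,"dz":-6,"ax":0,"ay":0,"az":0,"hand":0},{"dx":-6,"dy":-1,"dz":-6,"ax":0,"ay":0,"az":0,"hand":0},{"dx":-4,"dy":-0.5,"dz":0,"ax":0,"ay":0,"az":0,"hand":0},{"dx":-4,"dy":-0.5,"dz":0,"ax":0,"ay":0,"az":0,"hand":0},{"dx":0,"dy":0,"dz":0,"ax":0,"ay":0,"az":0,"hand":0},{"dx":0,"dy":0,"dz":0,"ax":0,"ay":0,"az":0,"hand":0}]}}

```text
time: 12.27
position: [0.4618, -0.1026, 0.0981]
orientation: [0.998, 0.063, 0.014, 0.002]
ft_force: [22.8, 6.7, -10.8]
grip_width: 0.004
grasp_force: 11.4
```

```bash
python3 - <<'E'
from m import *
o=robot.get_obs();X=o['position'];y=.132;ex=np.array([np.cos(y),np.sin(y)]);ey=np.array([-ex[1],ex[0]]);d=X[:2]-[.5694,-.0884];print(X,d@ex,d@ey,o['ft_force'],o['time'])
f=grab('side');x0,y0=230,165
cv2.imwrite('pics/g.png',cv2.resize(f['pixels'][y0:y0+95,x0:x0+105],(630,570),interpolation=cv2.INTER_CUBIC))
P=cloud(f);d=P[...,:2]-[.5694,-.0884];a,b,z=d@ex,d@ey,P[...,2]
for m_,n,c in comps(f,*cols['purple'],(225,180,335,260),4): print(n,c,np.nanpercentile(a[m_],[2,98]).round(4),np.nanpercentile(z[m_],95))
E
```

```text
[ 0.46177392 -0.1026242   0.09813079] -0.10856194798894805 6.495940083041211e-05 [ 22.78328545   6.67507799 -10.83052486] 12.2667
53 [255.13207547 220.94339623] [0.051  0.0935] 0.06267101659313014
```

View pics/g.png

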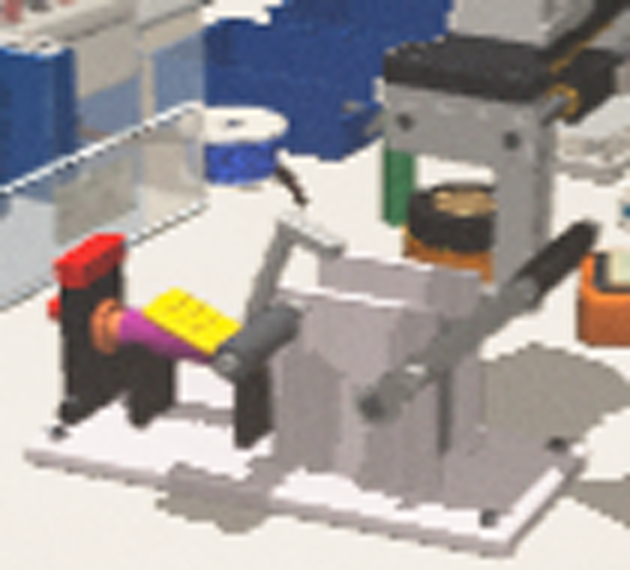

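The lever is well back, with the grip at about (323,210) and the cell close against the copper contact at (248,219). I'll check the lever's angle from the slope of its arm.

```bash
cat >lev.py <<'E'
from m import *
f=grab('side');P=cloud(f);y=.132;ex=np.array([np.cos(y),np.sin(y)]);ey=np.array([-ex[1],ex[0]]);d=P[...,:2]-[.5694,-.0884];a,b,z=d@ex,d@ey,P[...,2]
m=(b>.038)&(b<.056)&(a<-.075)&(a>-.16)&(z>.06)&(z<.15)
q=np.stack([a[m],z[m]],1).astype(np.float32);vx,vz,x0,z0=cv2.fitLine(q,cv2.DIST_HUBER,0,.001,.001).ravel()
print(len(q),'lean',np.arctan2(abs(vx),abs(vz)),'lever',np.arctan2(abs(vx),abs(vz))+.17, 'extent',q.min(0),q.max(0))
k=q[q[:,0]<-.1]; ap=-.0547-.004
print('by tip',np.median(np.arctan2(ap-k[:,0],k[:,1]-.06))+.17, robot.get_obs()['ft_force'])
E
python3 lev.py
```

```text
136 lean 0.8059659 lever 0.9759659 extent [-0.1358041   0.06773659] [-0.07547993  0.13229343]
by tip 0.9989333 [ 22.43561632   6.97432483 -11.36848668]
```

>>> {"fn": "servo_tool", "kwargs": {"targets": [{"dx":-1,"dy":0,"dz":-2,"ax":0,"ay":0,"az":0,"hand":0},{"dx":-1,"dy":0,"dz":-2,"ax":0,"ay":0,"az":0,"hand":0},{"dx":-1,"dy":0,"dz":-2,"ax":0,"ay":0,"az":0,"hand":0},{"dx":-1,"dy":0,"dz":-2,"ax":0,"ay":0,"az":0,"hand":0},{"dx":-1,"dy":0,"dz":0,"ax":0,"ay":0,"az":0,"hand":0},{"dx":0,"dy":0,"dz":0,"ax":0,"ay":0,"az":0,"hand":0},{"dx":0,"dy":0,"dz":0,"ax":0,"ay":0,"az":0,"hand":0},{"dx":0,"dy":0,"dz":0,"ax":0,"ay":0,"az":0,"hand":0},{"dx":0,"dy":0,"dz":0,"ax":0,"ay":0,"az":0,"hand":0},{"dx":0,"dy":0,"dz":0,"ax":0,"ay":0,"az":0,"hand":0}]}}

```text
time: 13.2
position: [0.4585, -0.1039, 0.093]
orientation: [0.998, 0.064, 0.015, 0.003]
ft_force: [19.6, 5.9, 5.5]
grip_width: 0.008
grasp_force: 10.0
```

```bash
python3 lev.py
```

```text
128 lean 0.8573642 lever 1.0273641 extent [-0.1392343   0.06689512] [-0.07548901  0.1283062 ]
by tip 1.0515167 [18.69038006  5.28322905  6.32867976]
```

The lever is at its stop (about 1.03 to 1.05) and held by the fingers with about 20 N. The catch is off. Handing in.

```bash
python3 -c "
from h import *
print(robot.close_job())"
```

```text
the job is handed in; nothing more can be done
None
```

I handed in the job at about 13 s. The purple cell is in the cradle with its positive end to the copper contact, the catch is off, and the fingers hold the lever at its stop. The hand-in returned no verdict, and the contact forces on the cell were not measured directly.

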